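# Take the blue-capped vial from the heating block to the cooling plate

### The arm

A 7-joint arm with a two-finger parallel gripper is mounted at the origin on the work surface. World frame = base frame: x ahead of the robot, y to its left, z up, the work surface at z = 0. Lengths are in mm, angles in rad, forces in N, time in s.
With the tool pointing down it reaches from about 425 to 875 mm from the base axis. Payload 4.7 kg.
Tool frame: the origin (TCP) lies on the centre line of the jaws, within the pads' length; the fingertips stand 14 mm ahead of it and the grasp point (between the pads) lies 5 mm behind it; z points along the fingers, y is the direction in which the jaws open and shut (so a half turn about z gives the same grasp; the last joint's range is limited). The gripper opens to 85 mm and grips with 20 to 120 N. Pads are 22 mm wide; open, the fingers measure 114 mm over their backs; the gripper's body (76 mm by 85 mm) begins 54 mm behind the grasp point. The pads swing forward as they close: fully open they stand 13 mm farther back than shut.
Start: joints at [-1.292, 0.321, -0.07, 1.45, 0.023, 1.371, -0.057], TCP at [170.143, 627.358, 216.149] pointing down, gripper open.
Joint ranges: [-2.86, 2.86], [-0.3, 2.09], [-1.38, 1.24], [0.06, 2.45], [-1.56, 4.7], [0.09, 2.05], [-2.69, 2.69]. Speed limits (rad/s): [2.57, 2.57, 3.14, 3.14, 3.14, 3.14, 3.14].

### API

Orientations are given as a unit quaternion [w, x, y, z].
In Python, from rig import arm gives the robot as it stands.
- The arm moves only by the tool arm_command, never from a script. Its argument "deltas" is a list of rows, each a list of 5 numbers: the shift along the world's x, y, z in cm, then the turn about the world's z in degrees, then the finger opening in cm, from 0 to 8.54. A call has exactly 10 rows; each row is the pose to reach, as a shift and turn from the pose measured when the call began; what a row does not reach only later rows make up. A row lasts 1/10 s, in which the tool goes at most 50 mm and 8.59 degrees, less where a joint would pass 70% of its speed; a pose out of reach is approached as far as the arm can. A call with a gripper value outside its range is refused whole. The fingers move at their own pace and stop on an object; "grip_force" is the grip in N (left out, the last holds). Time passes only in rows, so rows that repeat a pose let the fingers close, or fill a call up. It gives the time, the measured TCP pose, the force and the opening at its end, in the units of the state.
- arm.sense(): the state, without advancing time (a new reading comes with each control period).
- arm.grab_frame(name): name is "side" or "top"; returns the picture (400x640x3 uint8, red, green, blue); there is no depth.
- arm.calibration(name): a dict with "K" (3x3 intrinsics, pixels), "extrinsics" (4x4, takes a point from camera to world coordinates). Camera axes: x right, y up, looking along -z (the intrinsics and any distortion apply to the point x, -y, -z); pixel columns grow to the right and rows downward; lengths in mm; the calibration is good to about 2 mm. A picture is of the moment at which its call begins. calibration takes no time and is no camera call.
- arm.finish_job(): hands the job in, once; it reports no verdict.
The state is a dict: "t": time; "joints": joint angles; "qd": joint speeds; "joint_efforts": joint torques, N m; "ee_pos": TCP position; "ee_rot": TCP orientation; "contact_force": force on the tool from outside, world axes, zero at the start; "moment": the same for the moment, N m; "finger_gap": finger opening in mm.
Only numpy, scipy, OpenCV 4.12 (cv2) and the standard library are available. Lean on these libraries where they do the work, as an engineer would, in place of code of your own. Each camera call takes 0.05 s, during which the arm holds its last target. There are 200 camera calls.

### The job

Lift the blue-capped vial straight up out of its well in the heating block, keep it upright, and stand it gently on the middle of the round metal cooling plate without dropping it. Leave the white-capped vial undisturbed in its well.

Things in the scene. Friction and masses are not known exactly. Their poses are not given: they have to be found in the camera images.
- vial_blue_center (a point): Centre (half-way up, on the axis) of the vial to move: amber glass, blue cap, 28 mm in diameter over glass and cap alike, 95 mm tall (cap the top 17 mm), 40 to 85 g, z up along it. It starts in one of the heating block's wells, standing on the well's floor: its centre 2.5 mm below the block's metal top, 45 mm of it sticking out, its foot clear of the well once raised 50 mm.
- vial_white_center (a point): Centre (half-way up) of a bystander to be left alone: the same kind of vial, same size, with a white cap, standing equally deep in another of the three wells. z up along it. It sticks out as high as the blue-capped one, so carry that one over or around it.
- heater: Heating block fixed to the bench: blue housing 75 mm high, 165 by 216 mm (x, y), round an aluminium insert 85 by 180 mm, top 85 mm above the bench. Origin: on the bench under the middle well; z up. Three wells at y = -55, 0, 55 mm (x = 0), 50 mm deep, 29.5 mm wide: two vials and a low black stopper (8 mm proud). Fingers closing along its x, across the row, have most room.
- plate_top (a point): Centre of the upper face of the cooling plate: a flat bare aluminium disc 100 mm in diameter on a slightly wider black base, top 12 mm above the bench, fixed, to the left or right of the heating block. z up.

How it is judged:
By the outcome, as a careful person would: the job done as asked, in the order asked, and still so for the second after the job is handed in, with the robot touching nothing.
It also fails if it takes over 43 s, if anything falls off the work surface, if the arm or the gripper's body presses on something with over 40 N, if the wrist force passes 120 N, or if a joint passes its speed limit or range.

## Working session

There is one attempt and no reset: what is moved stays moved. The work goes in short steps, Python scripts to look and compute and a tool call to move; the robot and the scene stay as the last step left them, time stands still between calls to the robot, and variables do not carry over. Pictures are saved under pics/ and viewed, about 8 in all and at most 12, crops included, and the job is handed in when it is done.

Besides the shell and the picture viewer there is one more tool, called after ">>>" in YAML: its name, and indented under it one key for each argument. arm_command: Moves the arm, as the interface text tells. Its arguments: {"type":"object","properties":{"deltas":{"type":"array"},"grip_force":{"type":"number"}},"required":["deltas"]}

```bash
mkdir -p pics; cat > h.py <<'E'
import numpy as np,cv2
from rig import arm
def ray(cam,u,v):
    c=arm.calibration(cam);K=np.array(c["K"]);T=np.array(c["extrinsics"])
    d=np.linalg.inv(K)@[u,v,1];d=T[:3,:3]@[d[0],-d[1],-d[2]]
    return T[:3,3],d/np.linalg.norm(d)
def onz(cam,u,v,z):
    o,d=ray(cam,u,v);return o+d*(z-o[2])/d[2]
def proj(cam,p):
    c=arm.calibration(cam);K=np.array(c["K"]);T=np.array(c["extrinsics"])
    q=T[:3,:3].T@(np.array(p)-T[:3,3]);q=K@[q[0],-q[1],-q[2]];return q[:2]/q[2]
def tri(u1,u2):
    (o1,d1),(o2,d2)=ray("top",*u1),ray("side",*u2)
    s=np.linalg.lstsq(np.c_[d1,-d2],o2-o1,rcond=None)[0]
    a,b=o1+s[0]*d1,o2+s[1]*d2;return (a+b)/2,np.linalg.norm(a-b)
def snap(cam,name):
    im=arm.grab_frame(cam)[:,:,::-1].copy();cv2.imwrite(f"pics/{name}.png",im);return im
E
python3 - <<'E'
from h import *
for c in("side","top"):
    snap(c,c+"1");k=arm.calibration(c);print({a:(np.round(b,2).tolist() if a in("K","extrinsics") else b) for a,b in k.items()})
print(arm.sense())
E
```

```text
{'K': [[409.71, 0.0, 320.21], [0.0, 409.71, 202.11], [0.0, 0.0, 1.0]], 'extrinsics': [[1.0, 0.02, -0.05, 512.66], [-0.05, 0.66, -0.75, -668.42], [0.02, 0.75, 0.66, 634.24], [0.0, 0.0, 0.0, 1.0]]}
{'K': [[477.65, 0.0, 308.79], [0.0, 477.65, 191.48], [0.0, 0.0, 1.0]], 'extrinsics': [[-0.04, 0.97, -0.25, 340.25], [-1.0, -0.04, 0.02, 11.95], [0.01, 0.25, 0.97, 980.62], [0.0, 0.0, 0.0, 1.0]]}
{'t': 0.1, 'joints': array([-1.29190274,  0.32176951, -0.07010717,  1.45154518,  0.02260476,
        1.37079562, -0.05693012]), 'qd': array([ 0.00044841, -0.0016427 ,  0.00072318, -0.00177001, -0.00028059,
       -0.00065995, -0.00024518]), 'joint_efforts': array([ 1.84552960e-04, -4.94876397e+01, -3.83866299e-01, -3.15207803e+01,
        1.29913440e-02,  7.50240317e-03,  4.64514289e-05]), 'ee_pos': array([170.01526284, 626.85017737, 215.12359677]), 'ee_rot': array([-6.94363798e-05,  1.32000468e-01,  9.91249276e-01, -8.62360293e-04]), 'contact_force': array([-0.23184472,  0.26406918, -0.24080609]), 'moment': array([ 0.04000332, -0.00959721,  0.03087805]), 'finger_gap': 85.42637062307888}
```

View pics/side1.png

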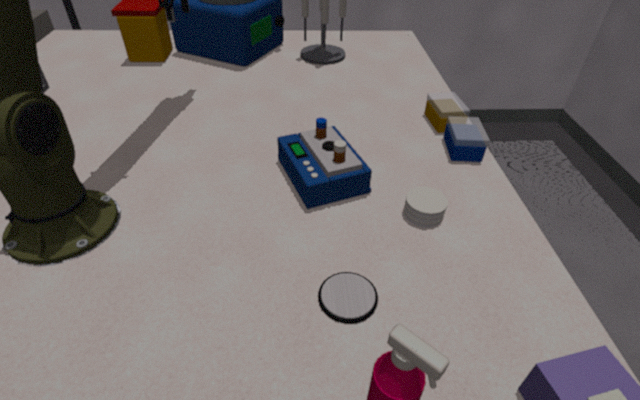

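View pics/top1.png

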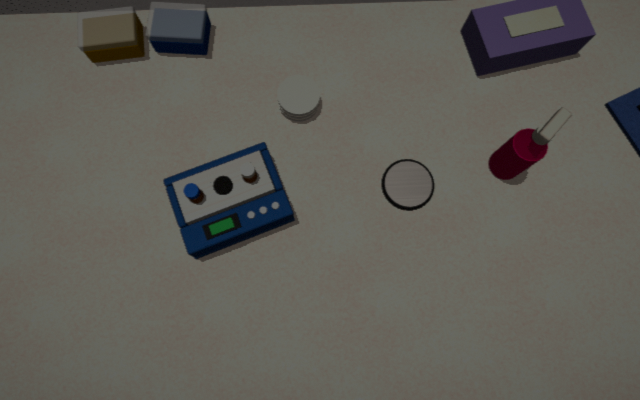

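The blue cap is at (321,122) in side and (192,190) in top. The white cap is at (340,146) and (249,175), with the stopper between them. The cooling plate, a grey disc on a black base, is at (348,296) and (408,184). The pale puck at (425,205) in side and (300,97) in top is a distractor.

```bash
cat > m.py <<'E'
from h import *
def comp(m,seed,off=(0,0)):
    n,l,s,c=cv2.connectedComponentsWithStats(m.astype(np.uint8))
    k=min(range(1,n),key=lambda i:np.hypot(*(c[i]-seed))+(1e3 if s[i][4]<12 else 0));return c[k],s[k],l==k
if __name__=="__main__":
    t=cv2.imread("pics/top1.png");s=cv2.imread("pics/side1.png")
    # plate: black rim outline -> ellipse
    for cam,im,sd in(("top",t,(408,184)),("side",s,(348,296))):
        g=im.max(2); m=np.zeros_like(g);x,y=sd
        m[y-40:y+40,x-40:x+40]=(g[y-40:y+40,x-40:x+40]>75)
        c,st,_=comp(cv2.morphologyEx(m,cv2.MORPH_OPEN,np.ones((3,3))),sd)
        p=onz(cam,*c,12);print(cam,"plate",c,st,p.round(1),"width mm",np.linalg.norm(onz(cam,st[0],c[1],12)-onz(cam,st[0]+st[2],c[1],12)).round(1))
    out={}
    for cam,im,sd,r in(("top",t,(192,190),14),("side",s,(321,122),12)):
        h=cv2.cvtColor(im,cv2.COLOR_BGR2HSV);m=np.zeros(h.shape[:2],np.uint8);x,y=sd
        m[y-r:y+r,x-r:x+r]=cv2.inRange(h,(95,110,40),(125,255,255))[y-r:y+r,x-r:x+r]
        c,st,_=comp(m,sd);out[cam]=c;print(cam,"blue cap",c,st,onz(cam,*c,125).round(1))
    print("tri",tri(out["top"],out["side"]))
    # white cap & stopper (rough seeds)
    print("white tri",tri((249,174),(340,145)));print("stopper",onz("top",223,184,93),onz("side",329,145.5,93))
    a=cv2.resize(t[135:265,150:310],None,fx=4.8,fy=4.5,interpolation=cv2.INTER_CUBIC)
    b=cv2.resize(s[105:215,265:385],None,fx=5,fy=5,interpolation=cv2.INTER_CUBIC)
    cv2.imwrite("pics/crop1.png",cv2.resize(np.hstack([cv2.resize(a,(620,550)),cv2.resize(b,(600,550))]),(800,360)))
E
python3 m.py
```

```text
top plate [407.92714026 183.56344869] [ 385  162   47   45 1647] [ 597.5 -213.    12. ] width mm 99.1
side plate [347.53063274 294.40994309] [ 308  256   80   80 5974] [ 600.  -214.7   12. ] width mm 147.6
top blue cap [190.80588235 190.13529412] [184 183  15  15 170] [570.6 215.9 125. ]
side blue cap [321.01176471 122.67058824] [317 118   9  11  85] [572.1 210.4 125. ]
tri (array([572.14123378, 216.90849788, 121.06580984]), np.float64(0.933317875331159))
white tri (array([603.86478284, 108.93384106, 124.19202945]), np.float64(11.716789947980978))
stopper [589.01998685 161.9609528   93.        ] [589.11028893 158.1746537   93.        ]
```

View pics/crop1.png

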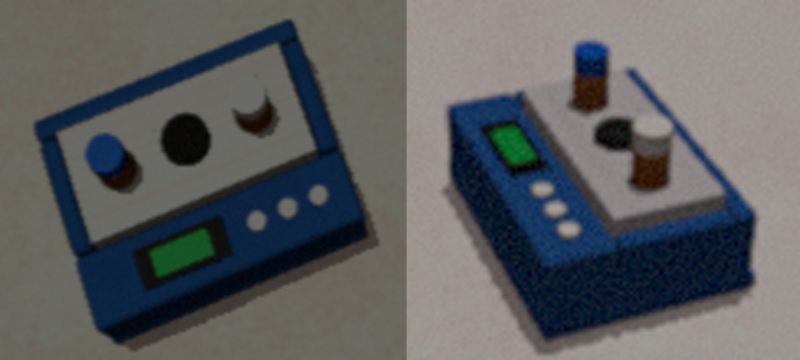

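```bash
python3 - <<'E'
from h import *
t=cv2.imread("pics/top1.png")
P=[onz("top",150+x/2.54,135+y/2.77,85)[:2] for x,y in((57,130),(280,43),(318,153),(90,245))]
P=np.array(P);print(P.round(1),"mid",P.mean(0).round(1))
for i in range(4):
    e=P[(i+1)%4]-P[i];print(np.linalg.norm(e).round(1),(np.degrees(np.arctan2(e[1],e[0]))%90).round(1))
g=cv2.inRange(t,(75,75,75),(255,255,255));print(t[185,205],t[200,230],t[100,200])
m=np.zeros_like(g);poly=np.array([[170,181],[262,147],[279,191],[184,227]]);cv2.fillConvexPoly(m,poly,1)
v=t.astype(int);m=(m>0)&(v[:,:,2]>.8*v[:,:,0])&(v.max(2)>60)
ys,xs=np.nonzero(m);Q=np.array([onz("top",x,y,85)[:2] for x,y in zip(xs,ys)]).astype(np.float32)
print(cv2.minAreaRect(Q))
print("white",onz("top",248.4,171.1,130))
b=P.mean(0)
from math import *
for n,u in(("blue top face",(190.8,189.5)),):print(n,onz("top",*u,130),)
th=arm.sense();print(th["ee_rot"])
E
```

```text
[[599.3 261.4]
 [657.1  90.1]
 [574.8  62.4]
 [516.3 234.3]] mid [586.9 162. ]
180.8 18.7
86.8 18.6
181.6 18.8
87.3 18.1
[102 107 106] [103 108 106] [ 92 101 104]Traceback (most recent call last):
  File "<stdin>", line 10, in <module>
  File "h.py", line 8, in onz
    o,d=ray(cam,u,v);return o+d*(z-o[2])/d[2]
        ~~~^^^^^^^^^
  File "h.py", line 4, in ray
    c=arm.calibration(cam);K=np.array(c["K"]);T=np.array(c["extrinsics"])
ValueError: time passes only in moves, steps and waits
```

>>> arm_command:
  deltas:
    - [1, -1, 0, -3, 8.5]
    - [3, -3, 0, -9, 8.5]
    - [6, -6, 0, -15, 8.5]
    - [9.5, -9.5, 0, -21, 8.5]
    - [13, -13, 0, -27, 8.5]
    - [16.5, -16.5, 0, -33, 8.5]
    - [20, -20, 0, -39, 8.5]
    - [23, -23.5, 0, -45, 8.5]
    - [26, -26.5, 0, -51, 8.5]
    - [28, -28.5, 0, -56.2, 8.5]
  grip_force: 40

```text
t: 1.1
ee_pos: [452.3, 338.2, 214.9]
ee_rot: [0.0, 0.587, 0.81, -0.001]
contact_force: [-0.5, 0.7, 1.1]
finger_gap: 85.1
```

>>> arm_command:
  deltas:
    - [2, -2, 0, 0.5, 8.5]
    - [4.5, -4.7, 0, 0.5, 8.5]
    - [7, -7.4, 0, 0.5, 8.5]
    - [9, -9.5, 0, 0.5, 8.5]
    - [10.5, -11, 0, 0.5, 8.5]
    - [11.4, -12, 0, 0.5, 8.5]
    - [11.9, -12.5, 0, 0.5, 8.5]
    - [11.9, -12.5, -1, 0.5, 8.5]
    - [11.9, -12.5, -2.5, 0.5, 8.5]
    - [11.9, -12.5, -3, 0.5, 8.5]

```text
t: 2.1
ee_pos: [569.1, 214.2, 182.0]
ee_rot: [-0.001, 0.582, 0.813, -0.003]
contact_force: [-1.3, -0.2, -0.5]
finger_gap: 84.9
```

```bash
python3 - <<'E'
from h import *
s=arm.sense();print(s["ee_pos"],s["ee_rot"],s["joints"].round(2))
b=snap("side","side2");a=snap("top","top2")
c=lambda i,x,y:cv2.resize(i[y-50:y+50,x-50:x+50],(400,400),interpolation=cv2.INTER_CUBIC)
cv2.imwrite("pics/crop2.png",np.hstack([c(a,200,185),c(b,325,110)]))
p=s["ee_pos"]
for cam in("side","top"):print(cam,proj(cam,p),proj(cam,p+[0,0,-14]),proj(cam,[571,213.5,130]))
E
```

```text
[569.10941975 214.23789365 182.00554754] [-0.00127266  0.58218717  0.81304933 -0.00269379] [-0.72  0.26  0.38  1.62 -0.1   1.29  0.  ]
side [320.15260945 100.49348053] [320.03477157 105.89798747] [320.51686166 120.21386813]
top [184.06157942 182.65747356] [186.02740979 184.77753262] [191.48158725 189.19255587]
```

View pics/crop2.png

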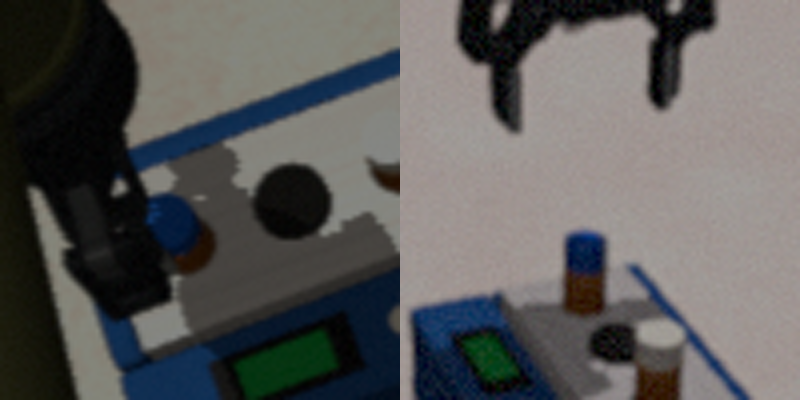

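Side view: the fingertips, at (304,92) and (340,86), straddle the cap at (321,122). Their midpoint is within 1 px of it, so I lower and grip.

>>> arm_command:
  deltas:
    - [0.1, 0, -0.5, 0, 8.5]
    - [0.1, 0, -1.5, 0, 8.5]
    - [0.1, 0, -2.6, 0, 8.5]
    - [0.1, 0, -3.7, 0, 8.5]
    - [0.1, 0, -4.8, 0, 8.5]
    - [0.1, 0, -5.8, 0, 8.5]
    - [0.1, 0, -6.6, 0, 8.5]
    - [0.1, 0, -7.1, 0, 8.5]
    - [0.1, 0, -7.5, 0, 8.5]
    - [0.1, 0, -7.5, 0, 8.5]

```text
t: 3.2
ee_pos: [570.4, 213.8, 107.5]
ee_rot: [-0.001, 0.582, 0.813, -0.003]
contact_force: [-0.1, 0.5, 0.6]
finger_gap: 85.2
```

```bash
python3 - <<'E'
from h import *
s=arm.sense();print(s["ee_pos"],s["contact_force"])
b=snap("side","side3");a=snap("top","top3")
c=lambda i,x,y:cv2.resize(i[y-35:y+35,x-35:x+35],(400,400),interpolation=cv2.INTER_CUBIC)
cv2.imwrite("pics/crop3.png",np.hstack([c(a,195,190),c(b,325,125)]))
E
```

```text
[570.42514109 213.83370848 107.46630194] [-0.07095432  0.52681249  0.60042652]
```

View pics/crop3.png

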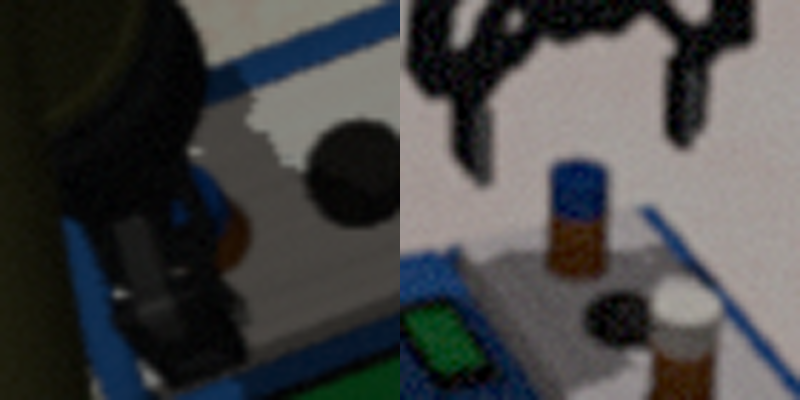

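```bash
python3 - <<'E'
from h import *
p=arm.sense()["ee_pos"];j=np.array([.948,.319,0])
for dz in(-14,-1,10):
  for s in(-45,45):
    q=p+s*j+[0,0,dz];print(dz,s,"side",proj("side",q).round(1),"top",proj("top",q).round(1))
for n,u in(("L",(305.2,122.4)),("R",(339.5,115.9))):
  print(n,[onz("side",*u,z).round(0).tolist() for z in(95,106,120,130)])
s=cv2.imread("pics/side3.png");t=cv2.imread("pics/top3.png")
c=lambda i,x,y:cv2.convertScaleAbs(cv2.resize(i[y-35:y+35,x-35:x+35],(400,400),interpolation=cv2.INTER_CUBIC),alpha=2.2)
S=c(s,325,125);T=c(t,195,190)
def mk(I,cam,x,y,q,col):
    u=(proj(cam,q)-[x-35,y-35])*400/70;cv2.circle(I,tuple(int(a) for a in u),5,col,-1)
for k in(-45,45):
    mk(S,"side",325,125,p+k*j+[0,0,-1],(0,255,255));mk(T,"top",195,190,p+k*j+[0,0,-1],(0,255,255))
cv2.imwrite("pics/crop4.png",np.hstack([T,S]))
E
```

```text
-14 -45 side [303.2 136.1] top [202.8 215.6]
-14 45 side [336.7 129.6] top [188.5 172.9]
-1 -45 side [303.1 131.5] top [201.3 214.2]
-1 45 side [337.  125.1] top [186.9 170.9]
10 -45 side [303.1 127.6] top [200. 213.]
10 45 side [337.2 121.2] top [185.5 169.2]
L [[535.0, 264.0, 95.0], [534.0, 245.0, 106.0], [534.0, 221.0, 120.0], [533.0, 204.0, 130.0]]
R [[627.0, 296.0, 95.0], [624.0, 277.0, 106.0], [621.0, 252.0, 120.0], [619.0, 234.0, 130.0]]
```

View pics/crop4.png

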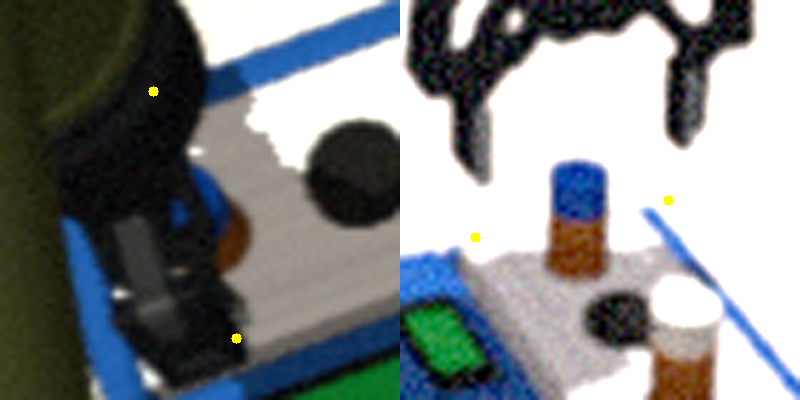

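Side view: the visible dark tips are about 9 px above where the model puts them. I'll check for pale tips by differencing against the first picture.

```bash
python3 - <<'E'
from h import *
out=[]
for cam,x,y in(("top",195,190),("side",325,125)):
    a=cv2.imread(f"pics/{cam}1.png").astype(float);b=cv2.imread(f"pics/{cam}3.png").astype(float)
    d=cv2.GaussianBlur(b-a,(0,0),.8)[y-35:y+35,x-35:x+35]
    out.append(cv2.resize(np.clip(128+d*1.5,0,255).astype(np.uint8),(400,400),interpolation=cv2.INTER_NEAREST))
cv2.imwrite("pics/diff.png",np.hstack(out))
E
```

```text
(no output)
```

View pics/diff.png

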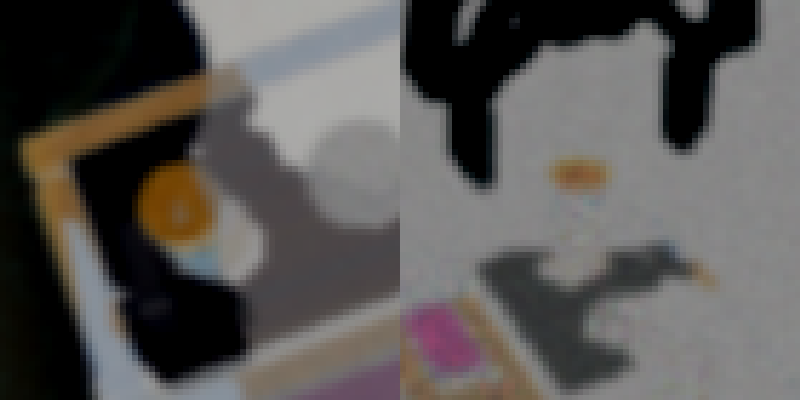

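```bash
python3 - <<'E'
from h import *
p=arm.sense()["ee_pos"];j=np.array([.948,.319,0]);w=np.array([-.319,.948,0])
for z in(100,106,115,125,130,135,140):
    P=[(p-57*j-11*w),(p-43*j-11*w),(p+43*j-11*w)]
    for q in P:q[2]=z
    print(z,[(proj("top",q).round(1).tolist(),proj("side",q).round(1).tolist()) for q in P])
print("obs top corner 202.9,218; side L tip",290+np.array([465,490])/5.714-70,90+185/5.714,"R",290+np.array([670,700])/5.714-70,90+150/5.714)
print(tri((202.9,214),(304.,122.4)),tri((202.9,218),(303,121)))
E
```

```text
100 [([209.7, 218.8], [300.0, 137.2]), ([207.4, 212.0], [305.5, 136.2]), ([193.6, 171.0], [337.9, 129.9])]
106 [([209.1, 218.2], [300.0, 135.1]), ([206.8, 211.3], [305.5, 134.1]), ([192.9, 170.1], [338.0, 127.8])]
115 [([208.1, 217.2], [300.0, 131.9]), ([205.8, 210.3], [305.5, 130.8]), ([191.8, 168.7], [338.1, 124.6])]
125 [([207.0, 216.2], [299.9, 128.2]), ([204.7, 209.1], [305.4, 127.2]), ([190.6, 167.1], [338.3, 121.1])]
130 [([206.5, 215.6], [299.9, 126.4]), ([204.1, 208.6], [305.4, 125.4]), ([189.9, 166.3], [338.4, 119.3])]
135 [([205.9, 215.1], [299.9, 124.5]), ([203.5, 208.0], [305.4, 123.5]), ([189.3, 165.5], [338.5, 117.4])]
140 [([205.3, 214.5], [299.8, 122.7]), ([202.9, 207.4], [305.4, 121.7]), ([188.6, 164.7], [338.6, 115.6])]
obs top corner 202.9,218; side L tip [301.37906895 305.75428771] 122.37661883094154 R [337.25586279 342.50612531] 116.25131256562828
(array([526.40406551, 191.26150042, 136.05221388]), np.float64(8.095268189807438)) (array([521.28224954, 190.9056043 , 139.27052765]), np.float64(13.800028538857417))
```

>>> arm_command:
  deltas:
    - [0, 0, 0, 0, 7.5]
    - [0, 0, 0, 0, 6.5]
    - [0, 0, 0, 0, 5.5]
    - [0, 0, 0, 0, 4.6]
    - [0, 0, 0, 0, 4.6]
    - [0, 0, 0, 0, 4.6]
    - [0, 0, 0, 0, 4.6]
    - [0, 0, 0, 0, 4.6]
    - [0, 0, 0, 0, 4.6]
    - [0, 0, 0, 0, 4.6]

```text
t: 4.3
ee_pos: [570.9, 214.0, 108.2]
ee_rot: [-0.001, 0.582, 0.813, -0.002]
contact_force: [-0.6, -0.3, -0.4]
finger_gap: 46.1
```

```bash
python3 - <<'E'
from h import *
s=arm.sense();print(s["ee_pos"],s["contact_force"],s["finger_gap"])
b=snap("side","side5");a=snap("top","top5")
c=lambda i,x,y:cv2.convertScaleAbs(cv2.resize(i[y-35:y+35,x-35:x+35],(400,400),interpolation=cv2.INTER_CUBIC),alpha=1.6)
cv2.imwrite("pics/crop5.png",np.hstack([c(a,195,190),c(b,325,125)]))
E
```

```text
[570.92894898 214.02311478 108.2374901 ] [-0.55826375 -0.26426795 -0.37612782] 46.136187173261
```

View pics/crop5.png

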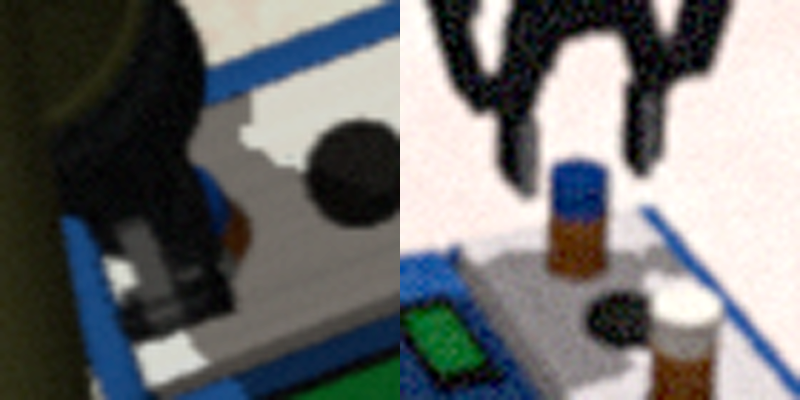

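```bash
python3 - <<'E'
from h import *
for r in(275,290,305):
  for c in(228,234):
    print(r,c,[np.round(x,1) for x in tri((160+c/5.714,155+r/5.714),(311.9,123.6))])
for z in(95,105,115,120,125,130):print(z,proj("top",[546,194,z]).round(1),proj("side",[546,194,z]).round(1))
t=cv2.imread("pics/top5.png").max(2);print("top cols190-212");
for r in range(196,214,2):print(r,t[r,190:212])
p=np.array([570.9,214,108.2]);j=np.array([.948,.319,0]);w=np.array([-.319,.948,0])
print("body",[proj("top",p+a*j-38*w+[0,0,59]).round(1).tolist() for a in(-42,0,42)],[proj("side",p+a*j-38*w+[0,0,59]).round(1).tolist() for a in(-42,0,42)])
s=cv2.imread("pics/side5.png").max(2);print("side col 322 rows",s[60:115,322])
E
```

```text
275 228 [array([547. , 198.3, 128.9]), np.float64(5.1)]
275 234 [array([546.7, 196.1, 130.1]), np.float64(5.4)]
290 228 [array([544.7, 198.8, 127.9]), np.float64(9.9)]
290 234 [array([544.5, 196.6, 129.1]), np.float64(10.2)]
305 228 [array([542.4, 199.3, 127. ]), np.float64(14.6)]
305 234 [array([542.2, 197.1, 128.2]), np.float64(14.9)]
95 [205.8 206.2] [310.5 137. ]
105 [204.7 205.1] [310.5 133.4]
115 [203.6 203.9] [310.5 129.9]
120 [203.1 203.3] [310.5 128.1]
125 [202.5 202.6] [310.5 126.3]
130 [201.9 202. ] [310.5 124.4]
top cols190-212
196 [ 4  9  5  9  7  9  5  9 14 28 33 32 33 38 61 70 73 71 71 71 70 70]
198 [11 11  9  8  7  8  5  7  9 24 29 32 35 50 66 70 70 71 71 68 72 70]
200 [13 10  9  9  8 10  9  8 16 28 30 37 53 65 70 71 70 70 72 70 71 72]
202 [18 22 24 29 31 17  7  5 19 30 37 50 66 70 72 72 71 71 71 70 70 69]
204 [21 17 17 13  6  8  5  4  3 14 43 64 69 71 71 71 71 70 69 68 67 68]
206 [23 13 10  9  9 13 12  5  7  6 24 56 68 69 68 69 69 68 68 70 70 70]
208 [33 29 18 14 14 12  9  5  8  4 17 53 66 70 70 70 71 70 72 71 71 70]
210 [29 25 17 14 11 12 23 29 39 50 61 68 69 70 70 71 71 69 69 69 70 72]
212 [31 45 46 51 63 67 70 71 71 70 71 71 69 68 70 70 71 72 72 73 71 70]
body [[214.3, 198.1], [206.9, 176.5], [199.6, 155.5]] [[309.9, 116.7], [326.9, 113.7], [343.5, 110.7]]
side col 322 rows [  7  14  17  14  12  28  15  28  14  14  10  19  14  24   5   3  16   5
  20  11  16  18   9   3  22  26  17  21   8  26  29  14  10   7   9  45
 103 145 162 161 160 160 162 162 162 162 160 163 161 158 162 160 161 163
 159]
```

Both views triangulate the tip's near edge at about (546,197,129). The x and y match the model, but z is some 25 mm higher than the stated geometry, roughly at cap-top level. I'll descend 10 mm, which is safe under either reading, and watch the force.

>>> arm_command:
  deltas:
    - [0, 0, -0.1, 0, 4.8]
    - [0, 0, -0.3, 0, 4.8]
    - [0, 0, -0.5, 0, 4.8]
    - [0, 0, -0.7, 0, 4.8]
    - [0, 0, -0.9, 0, 4.8]
    - [0, 0, -1, 0, 4.8]
    - [0, 0, -1, 0, 4.8]
    - [0, 0, -1, 0, 4.8]
    - [0, 0, -1, 0, 4.8]
    - [0, 0, -1, 0, 4.8]

```text
t: 5.4
ee_pos: [571.0, 214.0, 98.4]
ee_rot: [-0.001, 0.582, 0.813, -0.002]
contact_force: [-0.4, 0.8, 0.0]
finger_gap: 47.9
```

```bash
python3 - <<'E'
from h import *
s=arm.sense();print(s["ee_pos"],s["contact_force"],s["finger_gap"])
b=snap("side","side6");a=snap("top","top6")
g=b.max(2)
for cs in((300,320),(328,348)):print([(c,int(np.nonzero(g[80:140,c]<70)[0].max()+80)) for c in range(*cs) if (g[80:140,c]<70).any()])
c=lambda i,x,y:cv2.convertScaleAbs(cv2.resize(i[y-35:y+35,x-35:x+35],(400,400),interpolation=cv2.INTER_CUBIC),alpha=1.6)
cv2.imwrite("pics/crop6.png",np.hstack([c(a,195,190),c(b,325,125)]))
E
```

```text
[570.964563   214.03374354  98.36524144] [-0.44865265  0.78866151  0.0219853 ] 47.86450820294957
[(300, 137), (301, 138), (302, 139), (303, 139), (304, 139), (305, 113), (306, 114), (307, 123), (308, 124), (309, 125), (310, 126), (311, 126), (312, 126), (313, 110), (314, 107), (315, 136), (316, 137), (317, 138), (318, 138), (319, 138)]
[(328, 99), (329, 100), (330, 121), (331, 123), (332, 123), (333, 122), (334, 121), (335, 120), (336, 111), (337, 108), (338, 107), (339, 106), (340, 106), (341, 106), (342, 106), (343, 105), (344, 104), (345, 101), (346, 97), (347, 94)]
```

View pics/crop6.png

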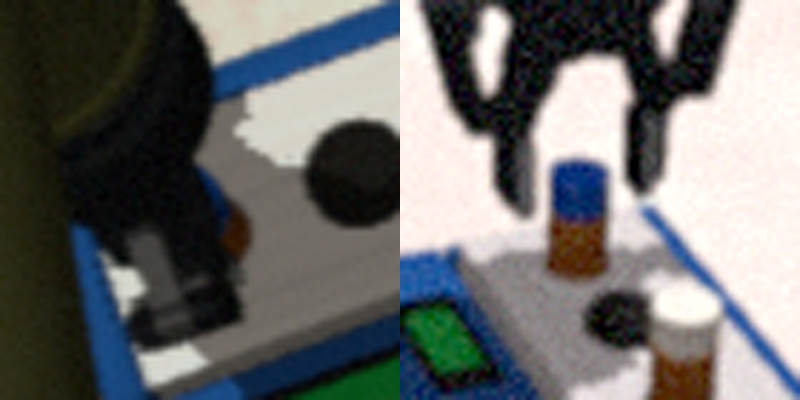

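Nothing touched. Tips are now about level with the lower half of the cap: left tip (311,126), right tip (332,123), cap spanning rows 118–128. I'll go 4 mm further down with a force check, then grip.

>>> arm_command:
  deltas:
    - [0, 0, -0.1, 0, 4.8]
    - [0, 0, -0.1, 0, 4.8]
    - [0, 0, -0.2, 0, 4.8]
    - [0, 0, -0.2, 0, 4.8]
    - [0, 0, -0.3, 0, 4.8]
    - [0, 0, -0.3, 0, 4.8]
    - [0, 0, -0.4, 0, 4.8]
    - [0, 0, -0.4, 0, 4.8]
    - [0, 0, -0.4, 0, 4.8]
    - [0, 0, -0.4, 0, 4.8]

```text
t: 6.5
ee_pos: [571.0, 214.1, 94.4]
ee_rot: [-0.001, 0.582, 0.813, -0.002]
contact_force: [1.0, -0.0, 0.1]
finger_gap: 48.0
```

>>> arm_command:
  deltas:
    - [0, 0, -0.1, 0, 4.8]
    - [0, 0, -0.2, 0, 4.8]
    - [0, 0, -0.2, 0, 4.8]
    - [0, 0, -0.3, 0, 4.8]
    - [0, 0, -0.3, 0, 4.8]
    - [0, 0, -0.4, 0, 4.8]
    - [0, 0, -0.4, 0, 4.8]
    - [0, 0, -0.5, 0, 4.8]
    - [0, 0, -0.5, 0, 4.8]
    - [0, 0, -0.5, 0, 4.8]

```text
t: 7.5
ee_pos: [571.0, 214.0, 89.3]
ee_rot: [-0.001, 0.582, 0.813, -0.002]
contact_force: [0.8, -0.2, 0.1]
finger_gap: 47.9
```

No contact at TCP 89, where the stated geometry would have the tips inside the metal. That confirms the vision reading, with tips at about z 107. Gripping now.

>>> arm_command:
  deltas:
    - [0, 0, 0, 0, 4.4]
    - [0, 0, 0, 0, 4.0]
    - [0, 0, 0, 0, 3.6]
    - [0, 0, 0, 0, 3.2]
    - [0, 0, 0, 0, 2.9]
    - [0, 0, 0, 0, 2.6]
    - [0, 0, 0, 0, 2.3]
    - [0, 0, 0, 0, 2.0]
    - [0, 0, 0, 0, 2.0]
    - [0, 0, 0, 0, 2.0]
  grip_force: 40

```text
t: 8.5
ee_pos: [571.1, 214.1, 89.5]
ee_rot: [-0.001, 0.582, 0.813, -0.002]
contact_force: [0.5, 0.4, 1.0]
finger_gap: 27.1
```

>>> arm_command:
  deltas:
    - [0, 0, 0.2, 0, 2.0]
    - [0, 0, 0.7, 0, 2.0]
    - [0, 0, 1.4, 0, 2.0]
    - [0, 0, 2.2, 0, 2.0]
    - [0, 0, 3.2, 0, 2.0]
    - [0, 0, 4.2, 0, 2.0]
    - [0, 0, 5.3, 0, 2.0]
    - [0, 0, 6.3, 0, 2.0]
    - [0, 0, 7.2, 0, 2.0]
    - [0, 0, 7.5, 0, 2.0]

```text
t: 9.5
ee_pos: [571.8, 214.4, 166.1]
ee_rot: [-0.0, 0.582, 0.813, -0.001]
contact_force: [0.3, 0.9, -0.8]
finger_gap: 26.8
```

>>> arm_command:
  deltas:
    - [0, 0, 0.5, 0, 2.0]
    - [0, 0, 1, 0, 2.0]
    - [0, 0, 2, 0, 2.0]
    - [0, 0, 3, 0, 2.0]
    - [0, 0, 4, 0, 2.0]
    - [0, 0, 5, 0, 2.0]
    - [0, 0, 5.5, 0, 2.0]
    - [0, 0, 6, 0, 2.0]
    - [0, 0, 6, 0, 2.0]
    - [0, 0, 6, 0, 2.0]

```text
t: 10.5
ee_pos: [571.6, 214.3, 225.7]
ee_rot: [-0.0, 0.582, 0.813, -0.001]
contact_force: [0.2, 0.5, 0.4]
finger_gap: 26.9
```

```bash
python3 - <<'E'
from h import *
s=arm.sense();print(s["ee_pos"],s["contact_force"],s["finger_gap"],s["joints"].round(2))
b=snap("side","side7");a=snap("top","top7")
c=lambda i,x,y:cv2.convertScaleAbs(cv2.resize(i[y-50:y+50,x-50:x+50],(400,400),interpolation=cv2.INTER_CUBIC),alpha=1.6)
cv2.imwrite("pics/crop7.png",np.hstack([c(a,200,185),c(b,325,95)]))
E
```

```text
[571.60031619 214.25151626 225.74513549] [0.21521341 0.46822055 0.37804004] 26.85186051886824 [-0.73  0.24  0.39  1.55 -0.09  1.37 -0.  ]
```

View pics/crop7.png

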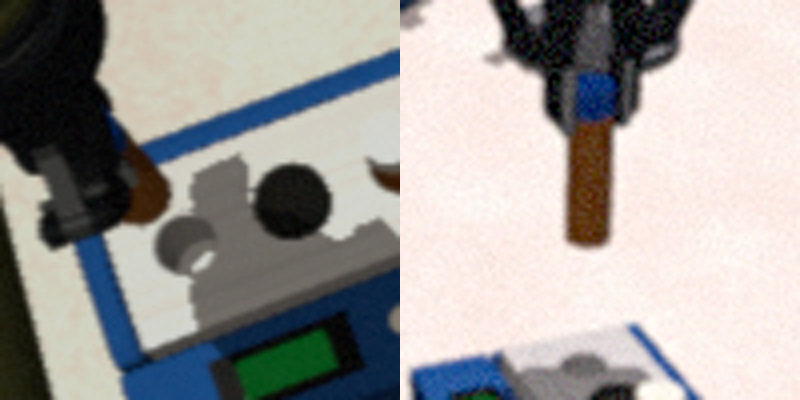

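The vial is out, upright and clear of the well: cap at (324,69) and foot at (322,106) in side. Next I carry it to above the plate.

>>> arm_command:
  deltas:
    - [0, -0.4, 0, 0, 2.0]
    - [0.1, -1.4, 0, 0, 2.0]
    - [0.2, -3, 0, 0, 2.0]
    - [0.3, -5, 0, 0, 2.0]
    - [0.5, -7.4, 0, 0, 2.0]
    - [0.6, -10, 0, 0, 2.0]
    - [0.8, -12.6, 0, 0, 2.0]
    - [1.0, -15.2, 0, 0, 2.0]
    - [1.1, -17.8, 0, 0, 2.0]
    - [1.3, -20.4, 0, 0, 2.0]

```text
t: 11.6
ee_pos: [584.1, 7.1, 225.7]
ee_rot: [-0.0, 0.583, 0.812, -0.002]
contact_force: [0.8, 0.3, -1.3]
finger_gap: 26.7
```

>>> arm_command:
  deltas:
    - [0.1, -2.5, 0, 0, 2.0]
    - [0.3, -5, 0, 0, 2.0]
    - [0.5, -7.5, 0, 0, 2.0]
    - [0.6, -10, 0, 0, 2.0]
    - [0.8, -12.5, 0, 0, 2.0]
    - [0.9, -15, 0, 0, 2.0]
    - [1.1, -17.2, 0, 0, 2.0]
    - [1.2, -19.2, 0, 0, 2.0]
    - [1.3, -20.8, 0, 0, 2.0]
    - [1.4, -21.8, 0, 0, 2.0]

```text
t: 12.6
ee_pos: [596.7, -214.5, 225.9]
ee_rot: [-0.0, 0.585, 0.811, -0.002]
contact_force: [-0.0, -0.2, -1.2]
finger_gap: 26.9
```

>>> arm_command:
  deltas:
    - [0.1, 0, -0.4, 0, 2.0]
    - [0.2, 0, -1.4, 0, 2.0]
    - [0.2, 0, -3, 0, 2.0]
    - [0.2, 0, -5, 0, 2.0]
    - [0.2, 0, -7, 0, 2.0]
    - [0.2, 0, -9, 0, 2.0]
    - [0.2, 0, -10.8, 0, 2.0]
    - [0.2, 0, -12.2, 0, 2.0]
    - [0.2, 0, -13, 0, 2.0]
    - [0.2, 0, -13, 0, 2.0]

```text
t: 13.6
ee_pos: [597.9, -213.6, 94.2]
ee_rot: [-0.001, 0.584, 0.811, -0.003]
contact_force: [0.1, 0.3, 0.1]
finger_gap: 26.6
```

```bash
python3 - <<'E'
from h import *
s=arm.sense();p=s["ee_pos"];print(p,s["contact_force"],s["finger_gap"])
b=snap("side","side8");a=snap("top","top8")
h=cv2.cvtColor(b,cv2.COLOR_BGR2HSV);m=((h[...,0]<20)&(h[...,1]>120)&(h[...,2]>30)).astype(np.uint8);m[:,:300]=0;m[:,400:]=0;m[:200]=0;m[340:]=0
ys,xs=np.nonzero(m);print("amber",xs.min(),xs.max(),ys.min(),ys.max(),"foot cols",xs[ys>ys.max()-6].mean(),"upper cols",xs[ys<ys.min()+8].mean())
print("axis pred foot",proj("side",[p[0],p[1],p[2]-54.5]),"plate c",proj("side",[598.5,-214,12]),"by top",proj("side",[597.5,-213,12]))
# plate ellipse in side1: dark rim
i=cv2.imread("pics/side1.png").max(2)[262:330,310:386];c,_=cv2.findContours((i<80).astype(np.uint8),0,2);c=max(c,key=cv2.contourArea);e=cv2.fitEllipse(c);print("rim ellipse",e[0][0]+310,e[0][1]+262,e[1])
c=lambda i,x,y:cv2.convertScaleAbs(cv2.resize(i[y-60:y+60,x-60:x+60],(400,400),interpolation=cv2.INTER_CUBIC),alpha=1.6)
cv2.imwrite("pics/crop8.png",np.hstack([c(a,408,184),c(b,348,275)]))
E
```

```text
[ 597.89944398 -213.57609793   94.2091389 ] [0.07312818 0.33403119 0.14114697] 26.64817167887689
amber 342 356 261 289 foot cols 347.6923076923077 upper cols 350.32954545454544
axis pred foot [347.29553537 284.56873809] plate c [346.68919319 294.10270771] by top [346.09426929 293.67275495]
rim ellipse 347.5909080505371 296.2610740661621 (49.8093376159668, 57.495628356933594)
```

View pics/crop8.png

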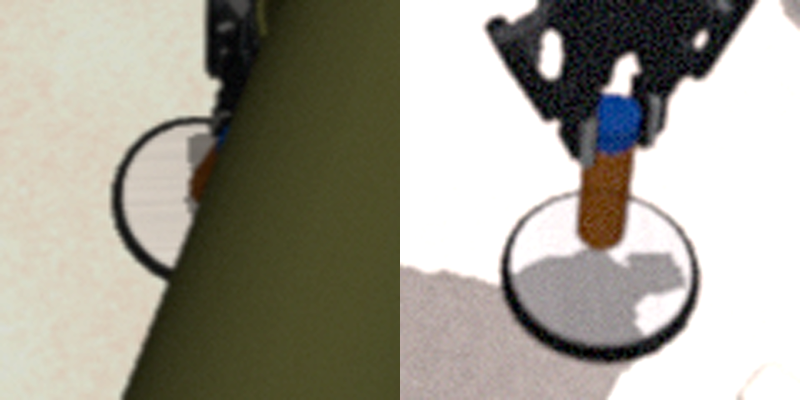

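Side view: vial upright, foot at (348,289), above the plate (rim centre (348,296)), and the predicted foot position agrees. Lowering gently.

>>> arm_command:
  deltas:
    - [0.05, 0, -0.3, 0, 2.0]
    - [0.05, 0, -0.8, 0, 2.0]
    - [0.05, 0, -1.3, 0, 2.0]
    - [0.05, 0, -1.8, 0, 2.0]
    - [0.05, 0, -2.1, 0, 2.0]
    - [0.05, 0, -2.3, 0, 2.0]
    - [0.05, 0, -2.4, 0, 2.0]
    - [0.05, 0, -2.5, 0, 2.0]
    - [0.05, 0, -2.5, 0, 2.0]
    - [0.05, 0, -2.5, 0, 2.0]

```text
t: 14.7
ee_pos: [599.7, -214.4, 71.4]
ee_rot: [0.0, 0.585, 0.811, -0.002]
contact_force: [0.1, 0.3, -1.2]
finger_gap: 26.9
```

>>> arm_command:
  deltas:
    - [0, 0, -0.05, 0, 2.0]
    - [0, 0, -0.1, 0, 2.0]
    - [0, 0, -0.1, 0, 2.0]
    - [0, 0, -0.15, 0, 2.0]
    - [0, 0, -0.15, 0, 2.0]
    - [0, 0, -0.2, 0, 2.0]
    - [0, 0, -0.2, 0, 2.0]
    - [0, 0, -0.25, 0, 2.0]
    - [0, 0, -0.25, 0, 2.0]
    - [0, 0, -0.25, 0, 2.0]

```text
t: 15.7
ee_pos: [599.7, -214.4, 68.9]
ee_rot: [0.0, 0.585, 0.811, -0.002]
contact_force: [0.3, -0.4, -0.7]
finger_gap: 26.9
```

>>> arm_command:
  deltas:
    - [0, 0, -0.05, 0, 2.0]
    - [0, 0, -0.05, 0, 2.0]
    - [0, 0, -0.1, 0, 2.0]
    - [0, 0, -0.1, 0, 2.0]
    - [0, 0, -0.15, 0, 2.0]
    - [0, 0, -0.15, 0, 2.0]
    - [0, 0, -0.2, 0, 2.0]
    - [0, 0, -0.2, 0, 2.0]
    - [0, 0, -0.2, 0, 2.0]
    - [0, 0, -0.2, 0, 2.0]

```text
t: 16.7
ee_pos: [599.7, -214.5, 66.9]
ee_rot: [0.0, 0.585, 0.811, -0.002]
contact_force: [0.5, 0.1, -1.5]
finger_gap: 26.9
```

>>> arm_command:
  deltas:
    - [0, 0, -0.03, 0, 2.0]
    - [0, 0, -0.03, 0, 2.0]
    - [0, 0, -0.06, 0, 2.0]
    - [0, 0, -0.06, 0, 2.0]
    - [0, 0, -0.1, 0, 2.0]
    - [0, 0, -0.1, 0, 2.0]
    - [0, 0, -0.1, 0, 2.0]
    - [0, 0, -0.1, 0, 2.0]
    - [0, 0, -0.1, 0, 2.0]
    - [0, 0, -0.1, 0, 2.0]

```text
t: 17.7
ee_pos: [599.9, -214.6, 66.5]
ee_rot: [0.001, 0.585, 0.811, -0.002]
contact_force: [-2.3, 0.3, 5.8]
finger_gap: 26.8
```

Contact is felt at the expected height (6 N). I'll ease off slightly, release slowly and then retreat upward.

>>> arm_command:
  deltas:
    - [0, 0, 0.03, 0, 2.6]
    - [0, 0, 0.03, 0, 2.7]
    - [0, 0, 0.03, 0, 2.8]
    - [0, 0, 0.03, 0, 2.9]
    - [0, 0, 0.03, 0, 3.1]
    - [0, 0, 0.03, 0, 3.4]
    - [0, 0, 0.03, 0, 3.8]
    - [0, 0, 0.03, 0, 4.4]
    - [0, 0, 0.03, 0, 5.0]
    - [0, 0, 0.03, 0, 5.0]
  grip_force: 20

```text
t: 18.7
ee_pos: [599.9, -214.6, 66.8]
ee_rot: [0.001, 0.585, 0.811, -0.002]
contact_force: [-0.3, -0.5, 0.2]
finger_gap: 50.2
```

>>> arm_command:
  deltas:
    - [0, 0, 0.3, 0, 5.0]
    - [0, 0, 1, 0, 5.0]
    - [0, 0, 2, 0, 5.0]
    - [0, 0, 3.2, 0, 5.0]
    - [0, 0, 4.6, 0, 5.0]
    - [0, 0, 6.2, 0, 5.0]
    - [0, 0, 8, 0, 5.0]
    - [0, 0, 10, 0, 5.0]
    - [0, 0, 12, 0, 5.0]
    - [0, 0, 13.5, 0, 5.0]

```text
t: 19.7
ee_pos: [600.5, -215.0, 204.6]
ee_rot: [0.002, 0.585, 0.811, -0.001]
contact_force: [-0.1, 0.7, 0.0]
finger_gap: 50.1
```

>>> arm_command:
  deltas:
    - [0, 0.5, 0.5, 0, 5.0]
    - [0, 2, 1, 0, 5.0]
    - [0, 4, 1, 0, 5.0]
    - [0, 7, 1, 0, 5.0]
    - [0, 10, 1, 0, 5.0]
    - [0, 13, 1, 0, 5.0]
    - [0, 15, 1, 0, 5.0]
    - [0, 16.5, 1, 0, 5.0]
    - [0, 17, 1, 0, 5.0]
    - [0, 17, 1, 0, 5.0]

```text
t: 20.7
ee_pos: [600.2, -44.2, 214.2]
ee_rot: [0.002, 0.584, 0.812, -0.002]
contact_force: [0.2, -0.6, -1.5]
finger_gap: 50.1
```

```bash
python3 - <<'E'
from h import *
s=arm.sense();print(s["t"],s["ee_pos"],s["contact_force"],s["finger_gap"])
b=snap("side","side9");a=snap("top","top9")
for cam,im in(("top",a),("side",b)):
    h=cv2.cvtColor(im,cv2.COLOR_BGR2HSV);m=cv2.inRange(h,(95,110,40),(125,255,255));c=proj(cam,[599,-214,98])
    x,y=c.astype(int);k=np.zeros_like(m);k[y-20:y+20,x-20:x+20]=m[y-20:y+20,x-20:x+20];ys,xs=np.nonzero(k);print(cam,"cap pred",c,"got",xs.mean(),ys.mean(),len(xs),onz(cam,xs.mean(),ys.mean(),102).round(1))
c=lambda i,x,y:cv2.convertScaleAbs(cv2.resize(i[y-60:y+60,x-60:x+60],(400,400),interpolation=cv2.INTER_CUBIC),alpha=1.6)
q=cv2.convertScaleAbs(b[90:210,260:420],alpha=1.6)
cv2.imwrite("pics/crop9.png",np.hstack([c(a,408,184),c(b,348,275)]))
# white cap unchanged? (side view)
A=cv2.imread("pics/side1.png").astype(int)[130:165,328:352];B=b.astype(int)[130:165,328:352];print("white region meandiff",abs(A-B).mean())
E
```

```text
20.7 [600.24657236 -44.20916228 214.23141572] [ 0.16879506 -0.64944976 -1.45245038] 50.0661653477089
top cap pred [417.60005962 171.02702065] got 417.8809523809524 170.21428571428572 168 [ 599.4 -213.7  102. ]
side cap pred [350.1332014  263.47338656] got 351.2307692307692 262.7932692307692 208 [ 600.4 -216.   102. ]
white region meandiff 19.88095238095238
```

View pics/crop9.png

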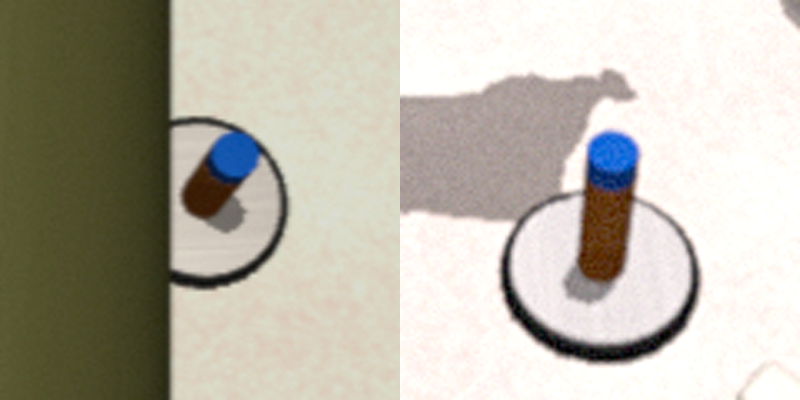

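The vial stands upright in the middle of the plate, foot at (349,295) against plate centre (348,296) in side. I think the arm is blocking the side view of the white vial, so I'll step aside and compare again.

>>> arm_command:
  deltas:
    - [-0.5, 0, 0.3, 0, 5.0]
    - [-2, 0, 0.5, 0, 5.0]
    - [-4, 0, 1, 0, 5.0]
    - [-6.5, 0, 1, 0, 5.0]
    - [-9, 0, 1, 0, 5.0]
    - [-11, 0, 1, 0, 5.0]
    - [-12.5, 0, 1, 0, 5.0]
    - [-13.3, 0, 1, 0, 5.0]
    - [-13.5, 0, 1, 0, 5.0]
    - [-13.5, 0, 1, 0, 5.0]

```text
t: 21.8
ee_pos: [465.5, -46.8, 224.7]
ee_rot: [0.002, 0.586, 0.811, -0.001]
contact_force: [-0.2, 0.7, -0.1]
finger_gap: 49.9
```

```bash
python3 - <<'E'
from h import *
print(arm.sense()["t"],arm.sense()["ee_pos"])
for cam,(x0,x1,y0,y1) in(("side",(333,348,138,166)),("top",(238,264,162,190))):
    b=snap(cam,cam+"10")[y0:y1,x0:x1];a=cv2.imread(f"pics/{cam}1.png")[y0:y1,x0:x1]
    print(cam,abs(a.astype(int)-b).mean(),cv2.phaseCorrelate(a.mean(2),b.mean(2)))
b=snap("side","s11");print("dark frac",(b[130:165,328:352].max(2)<35).mean())
E
```

```text
21.8 [465.50619108 -46.80817413 224.74112438]
side 7.044444444444444 ((0.5279384000527081, 0.12148675762187544), 1.0112096313212566)
top 21.983974358974358 ((0.502539103917135, -0.0013062629848956675), 1.0058249992798438)
dark frac 0.04642857142857143
```

```bash
python3 -c "
from rig import arm
print(arm.finish_job())"
```

```text
the job is handed in; nothing more can be done
None
```

I lifted the blue-capped vial straight up out of its well, carried it over the white-capped one, and stood it on the cooling plate. I handed the job in at about 22 s.

**Last checks:**
- **Position:** the vial stands upright. Both views put its cap at about (600, -215), within 3 mm of the plate centre I measured at (598, -214).
- **Set-down:** contact on touching the plate was about 6 N. The hand is clear of everything.
- **White-capped vial:** in the side view its patch matches the first picture to within what looks like noise. The same comparison from the top gave a larger difference (22 grey levels), with no shift measured in the patch. The arm or its shadow may account for it, but I did not view that picture, so the top check confirms nothing.

**Disagreement:** before the grasp, both cameras showed the fingertips about 25 mm higher than the stated tool geometry. I went down in small force-checked steps and went by the cameras. They proved right: there was no contact at heights where the stated geometry puts the tips inside the block. I gripped the vial by the cap and just below it.

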